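# Pin the shaker for moving

## Task

The orbital shaker is to be moved, so lock it: draw the lock rod out of its sleeve, lay it flat on the open bench and let go, then take it again farther back on its handle. Feel with the pin along the recessed strip under the platform's edge, on the side facing the robot, for the lock hole that cannot be seen, push the pin fully home until the handle's shoulder meets the strip, and leave it there without disturbing the other things on the bench.

Things in the scene. Friction and masses are not known exactly. Their poses are not given: they have to be found in the camera images.
- rod: the lock rod: grey square handle, 22 x 22 x 130 mm, the rear 40 mm bright steel, with a round steel pin, 10 mm thick, 50 mm long, out of the middle of one end. 0.10 to 0.20 kg, balances about 70 mm behind the shoulder. Origin on its axis at the shoulder, where handle and pin meet; x along the axis to the pin's tip; handle to x = -130 mm. On the bench its axis is 11 mm up; in the sleeve, level, 41 mm up.
- pin_tip (a point): middle of the free end of the rod's pin, 50 mm from the shoulder; axes as the rod's; its rim is chamfered by 1.5 mm
- handle_back (a point): point on the rod's axis inside the handle, 90 mm behind the shoulder; axes as the rod's. With the pin home the fingers do not fit under the shaker's platform, so they must then hold the handle at least 60 mm behind the shoulder
- sleeve: fixed level aluminium sleeve storing the rod: 112 mm long, 40 mm wide (foot plate 60 mm), 62 mm high; square bore 26 mm wide, 106 mm deep, floor 30 mm above the bench, open only at the mouth. Origin on the bench below the mouth; x points out of the mouth. At the start the pin and the front 28 to 34 mm of the handle stand out of it; it is clear after 106 mm. The bench before the mouth is free.
- shaker: fixed white orbital shaker, housing 280 x 300 mm, with a 330 x 320 mm aluminium platform on top: underside 88 mm, upper side 100 mm, clamp bars up to 113 mm above the bench. Origin on the bench right under lock_face, on the side facing the robot; x level, into the shaker; z up. Platform edge at x = -39 mm, housing front at x = -4 mm, back at x = 291 mm.
- lock_face (a point): middle of the recessed lock strip: grey, flat, smooth, rigid and upright, facing the robot (shaker's -x), 60 mm above the bench; axes as the shaker's. Its window is 124 mm wide (y), 44 mm high; the frame stands 4 mm proud. The platform overhangs the strip by 39 mm, 28 mm above this point.
- strip_end (a point): left end of the range in which the lock hole can lie: on the strip, 42 mm along +y from lock_face (the other end is 42 mm along -y). There is one hole, its middle at this height, straight in along x: mouth 16 mm wide, 18 mm high, narrowing over 8 mm to 13 x 13 mm; 60 mm deep
- microplate: red well plate, 127 x 85 x 18 mm; bystander, origin under its middle
- tube_rack: orange tube rack, 200 x 70 x 38 mm; bystander, origin under its middle
- tip_box: tip box with green lid, 119 x 84 x 65 mm; bystander, origin under its middle
- wash_bottle: white bottle with blue cap, 68 mm wide, 150 mm high; bystander, origin under its middle
- marker: white marker pen, 147 mm long, 12 mm thick, lying; bystander, origin under the barrel's middle
- bottle_cap: blue screw cap, 32 mm wide, 14 mm high; bystander, origin under its middle
- clear_tray: clear open tray, 140 x 100 x 50 mm; bystander, origin under its middle
Mind the look-alikes: they are no part of the job. Of the things like the rod, leave any that is green or orange; of the rest the larger one is meant.

How it is judged:
By the outcome, as a careful person would: the job done as asked, in the order asked, and still so for the second after the job is handed in, with the robot touching nothing.
It also fails if it takes over 61 s, if anything falls off the work surface, if the arm or the gripper's body presses on something with over 40 N, if the wrist force passes 120 N, or if a joint passes its speed limit or range.

## Robot

A 6-joint arm with a two-finger parallel gripper is mounted at the origin on the work surface. World frame = base frame: x ahead of the robot, y to its left, z up, the work surface at z = 0. Lengths are in m, angles in rad, forces in N, time in s.
With the tool pointing down it reaches from about 0.35 to 0.775 m from the base axis. Payload 5.5 kg.
Tool frame: the origin (TCP) lies on the centre line of the jaws, within the pads' length; the fingertips stand 11 mm ahead of it and the grasp point (between the pads) lies 8 mm behind it (env.tip_reach is the distance from the TCP to the fingertips, in m); z points along the fingers, x is the direction in which the jaws open and shut, and the axes are right-handed (so a half turn about z gives the same grasp; the last joint's range is limited). The gripper opens to 85 mm and grips with 20 to 120 N. Pads are 22 mm wide; open, the fingers measure 114 mm over their backs; the gripper's body (76 mm by 85 mm) begins 54 mm behind the grasp point. The pads swing forward as they close: fully open they stand 13 mm farther back than shut.
Start: joints at [-0.14, 0.313, 0.046, 1.304, 0, 1.431], TCP at [0.575, -0, 0.242] pointing down, gripper open.
Joint ranges: [-2.76, 2.76], [-0.86, 1.69], [-1.03, 1.26], [-2.2, 2.34], [-1.47, 1.5], [-3.14, 3.14]. Speed limits (rad/s): [2.57, 2.57, 3.14, 3.14, 3.14, 3.14].

## Interface

Orientations are given as a unit quaternion [w, x, y, z].
In Python, from workcell import env gives the robot as it stands.
- The arm moves only by the tool carry_out, never from a script. Its argument "moves" is one flat list of numbers, 7 for each row, row after row: the gripper command: -1 is shut, 1 is fully open, values between are in proportion, then the shift along the tool's x, y, z in m, then the turn, a rotation vector about the tool's x, y, z in degrees. A call has exactly 5 rows; each row shifts and turns the pose as measured when the row begins, along the tool's axes as they then stand; what a row does not reach is not made up. A row lasts 1/8 s, in which the tool goes at most 62.5 mm and 10.7 degrees, less where a joint would pass 70% of its speed; a pose out of reach is approached as far as the arm can. A call is refused whole if a number of a shift passes 0.0625 or a number of a turn 10.7, either way. A call with a gripper value outside its range is refused whole. The fingers move at their own pace and stop on an object; "squeeze" is the grip in N (left out, the last holds). Time passes only in rows, so rows that do not move let the fingers close, or fill a call up. It gives the time, the measured TCP pose, the force and the opening at its end, in the units of the state.
- env.get_state(): the state, without advancing time (a new reading comes with each control period).
- env.read_camera(name): name is "scene" or "side" or "wrist"; returns the picture (400x640x3 uint8, red, green, blue); there is no depth.
- env.calibration(name): a dict with "camera_matrix" (3x3 intrinsics, pixels), "k1" (the pictures are not rectified: a ray, as slopes to the right and down, at radius r is drawn at 1 + k1 r^2 times it, then the intrinsics apply), "rvec" (rotation vector, rad) and "tvec" (3), from world to camera coordinates, as OpenCV has them; the wrist camera has in their place "hand_eye" (4x4, takes a point from camera to tool coordinates, whose origin is the TCP and whose axes are the tool frame's). Camera axes: x right, y down, z forward; pixel columns grow to the right and rows downward; lengths in m; the calibration is good to about 2 mm. A picture is of the moment at which its call begins: read the wrist's pose just before it. calibration takes no time and is no camera call.
- env.hand_in(): hands the job in, once; it reports no verdict.
The state is a dict: "clock": time; "joint_pos": joint angles; "qvel": joint speeds; "tau": joint torques, N m; "tcp_pos": TCP position; "orientation": TCP orientation; "wrist_force": force on the tool from outside, world axes, zero at the start; "ft_torque": the same for the moment, N m; "finger_gap": finger opening in m.
Only numpy, scipy, OpenCV 4.12 (cv2) and the standard library are available. Lean on these libraries where they do the work, as an engineer would, in place of code of your own. Each camera call takes 0.05 s, during which the arm holds its last target. There are 200 camera calls.

## Working session

There is one attempt and no reset: what is moved stays moved. The work goes in short steps, Python scripts to look and compute and a tool call to move; the robot and the scene stay as the last step left them, time stands still between calls to the robot, and variables do not carry over. Pictures are saved under pics/ and viewed, about 8 in all and at most 12, crops included, and the job is handed in when it is done.

Besides the shell and the picture viewer there is one more tool, called after ">>>" by a JSON object that holds its "api" and its "payload", one argument or row to a line. carry_out: Moves the arm, as the interface text tells. Its arguments: {"type":"object","properties":{"moves":{"type":"array"},"squeeze":{"type":"number"}},"required":["moves"]}

```bash
mkdir -p pics; ls
cat > h.py <<'E'
import numpy as np, cv2
from workcell import env
from scipy.spatial.transform import Rotation as R
def cam(name,st=None):
    c=env.calibration(name);K=np.array(c["camera_matrix"]);k1=c["k1"]
    if "hand_eye" in c:
        st=st or env.get_state();q=st["orientation"]
        T=np.eye(4);T[:3,:3]=R.from_quat([q[1],q[2],q[3],q[0]]).as_matrix();T[:3,3]=st["tcp_pos"]
        W=T@np.array(c["hand_eye"]);Rw=W[:3,:3];o=W[:3,3]
    else:
        Rc=R.from_rotvec(np.ravel(c["rvec"])).as_matrix();Rw=Rc.T;o=-Rc.T@np.ravel(c["tvec"])
    return K,k1,Rw,o
def ray(C,uv):
    K,k1,Rw,o=C
    p=cv2.undistortPoints(np.array([[uv]],float),K,np.array([k1,0,0,0,0.]))[0,0]
    return o,Rw@np.array([p[0],p[1],1])
def onz(C,uv,z):
    o,d=ray(C,uv);return o+d*(z-o[2])/d[2]
def proj(C,P):
    K,k1,Rw,o=C
    rv=cv2.Rodrigues(Rw.T)[0];return cv2.projectPoints(np.array([P],float).reshape(-1,1,3),rv,-Rw.T@o,K,np.array([k1,0,0,0,0.]))[0][:,0]
def shot(name,fn):
    st=env.get_state();im=env.read_camera(name);cv2.imwrite("pics/"+fn,im[:,:,::-1]);return im,cam(name,st)
E
python3 - <<'E'
from h import *
for n in("scene","side","wrist"):
    im,C=shot(n,n+"0.png");print(n,C[3].round(3),C[2][:,2].round(2),C[0][0,0].round(0))
s=env.get_state();print({k:np.round(v,3) for k,v in s.items()},env.tip_reach)
E
```

```text
pics
scene [ 1.26  -0.382  0.81 ] [-0.7   0.28 -0.66] 435.0
side [ 0.347 -1.255  1.165] [ 0.09  0.73 -0.68] 469.0
wrist [0.575 0.066 0.375] [-0.   -0.26 -0.97] 337.0
{'clock': np.float64(0.15), 'joint_pos': array([-0.14 ,  0.314,  0.045,  1.304, -0.   ,  1.431]), 'qvel': array([ 0.001, -0.001,  0.004, -0.   ,  0.001,  0.001]), 'tau': array([ 2.0000e-03, -4.8107e+01,  2.9882e+01,  1.4000e-02, -0.0000e+00,
       -0.0000e+00]), 'tcp_pos': array([0.575, 0.   , 0.242]), 'orientation': array([-0.   ,  1.   , -0.   , -0.001]), 'wrist_force': array([-0.289, -0.32 , -0.156]), 'ft_torque': array([-0.005, -0.011,  0.05 ]), 'finger_gap': np.float64(0.085)} 0.011
```

View pics/scene0.png

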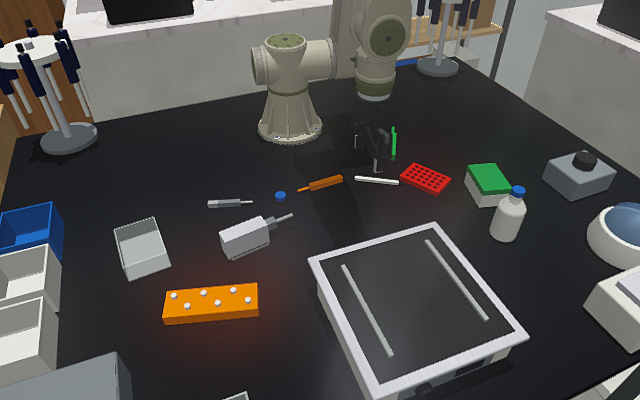

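View pics/side0.png

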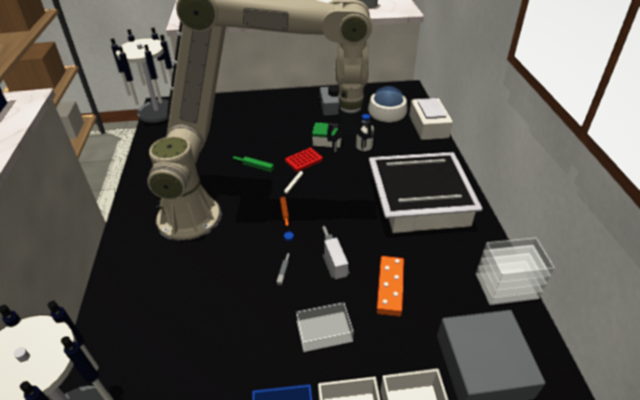

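Candidates: the grey rod in the sleeve (scene 280,219), a small grey rod lying free (scene 228,203), an orange one (scene 322,184) and a green one (scene 393,142). I choose the one in the sleeve, as it is grey, the larger, and stored as described. Next comes a close crop of it.

Run:
```python
from h import *
a=cv2.imread("pics/scene0.png")[185:265,190:310];b=cv2.imread("pics/side0.png")[215:285,270:360]
a=cv2.resize(a,None,fx=6.6,fy=6.6,interpolation=cv2.INTER_CUBIC)[:300*2]
a=cv2.resize(cv2.imread("pics/scene0.png")[195:265,200:300],(400,280),interpolation=cv2.INTER_CUBIC)
b=cv2.resize(b,(400,311),interpolation=cv2.INTER_CUBIC)[:280]
c=cv2.resize(cv2.imread("pics/scene0.png")[210:290,300:450],(800,427)[0:2],interpolation=cv2.INTER_CUBIC)[:310]
cv2.imwrite("pics/m1.png",np.vstack([np.hstack([a,b]),c]))
S=cam("scene");D=cam("side")
# rough
for uv in((309,259),(435,223),(528,335),(381,398)): print("plat",onz(S,uv,.1).round(3))
for uv in((369,156),(447,151),(480,208),(383,214)): print("platside",onz(D,uv,.1).round(3))
print("tip",onz(S,(292,213.5),.041).round(3),onz(D,(323.5,228),.041).round(3))
for n,uv,z in(("bigsleeve",(245,235),.06),("cap",(280,196),.014),("small",(228,203),.01),("orange",(322,184),.01),("marker",(377,181),.006),("tray",(141,248),.03),("rack",(210,300),.038)): print(n,onz(S,uv,z).round(3))
```

```text
plat [ 0.678 -0.18   0.1  ]
plat [0.686 0.132 0.1  ]
plat [1.004 0.128 0.1  ]
plat [ 1.003 -0.177  0.1  ]
platside [0.682 0.144 0.1  ]
platside [0.987 0.139 0.1  ]
platside [ 0.997 -0.187  0.1  ]
platside [ 0.667 -0.174  0.1  ]
tip [ 0.468 -0.149  0.041] [ 0.472 -0.156  0.041]
bigsleeve [ 0.516 -0.284  0.06 ]
cap [ 0.359 -0.149  0.014]
small [ 0.329 -0.29   0.01 ]
orange [ 0.35  -0.018  0.01 ]
marker [0.394 0.139 0.006]
tray [ 0.434 -0.526  0.03 ]
rack [ 0.655 -0.399  0.038]
```

View pics/m1.png

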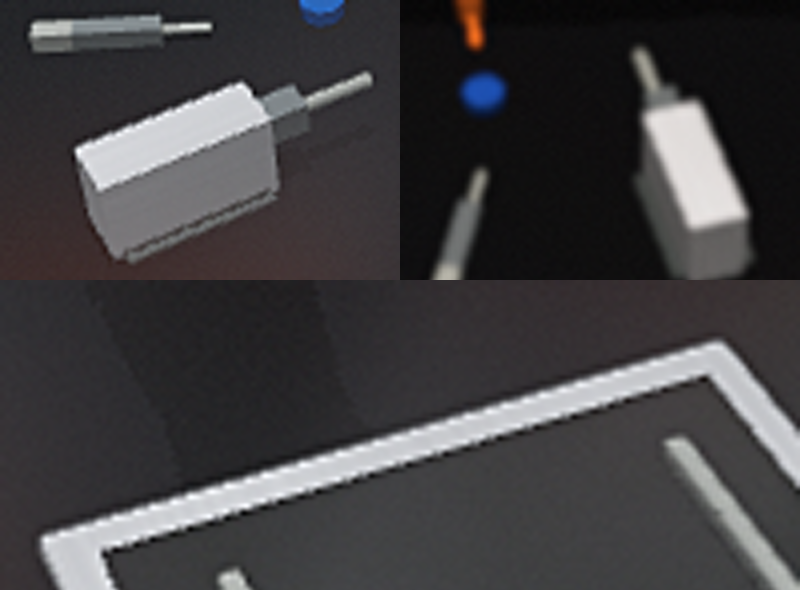

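The close crop shows a grey square handle with a pin in the aluminium sleeve, with its tip at scene (292,214). The smaller grey rod lies free at the left.

Run:
```python
from h import *
S=cam("scene");D=cam("side")
q=[onz(S,uv,.062) for uv in((219.3,232.5),(225,242.5),(267.5,225.75),(261.75,215.75))]
print("top",np.array(q).round(3)[:,:2].tolist())
f=400/90
q2=[onz(D,(270+x/f,215+y/f),.062) for x,y in((690,228),(750,213),(700,102),(643,115))]
q2=[onz(D,(270+(x-400)/f,215+y/f),.062) for x,y in((690,228),(750,213),(700,102),(643,115))]
print("topD",np.array(q2).round(3)[:,:2].tolist())
d=(q[2]+q[3]-q[0]-q[1])/2;print("len",np.linalg.norm(d),"w",np.linalg.norm(q[0]-q[1]),np.degrees(np.arctan2(d[1],d[0])))
d=(q2[2]+q2[3]-q2[0]-q2[1])/2;print("lenD",np.linalg.norm(d),"w",np.linalg.norm(q2[0]-q2[1]),np.degrees(np.arctan2(d[1],d[0])))
print("tip",onz(S,(200+371/4,195+78/4),.041),onz(D,(270+238/f,215+50/f),.041))
print("shoulder top edge pts",onz(S,(200+295/4,195+85/4),.052),onz(S,(200+308/4,195+107/4),.052))
for c,im in(("S",[(307.9,258.8),(435,221.4)]),): print([onz(S,u,.1).round(4) for u in im])
# side camera platform near edge via bright fit
```

```text
top [[0.487, -0.34], [0.525, -0.334], [0.508, -0.225], [0.469, -0.229]]
topD [[0.486, -0.343], [0.529, -0.335], [0.509, -0.227], [0.467, -0.234]]
len 0.11123897356371079 w 0.03808247940801946 98.87121596530407
lenD 0.11024624364545367 w 0.04360781907839328 100.04868654112826
tip [ 0.47223723 -0.14870911  0.041     ] [ 0.47354092 -0.14743012  0.041     ]
shoulder top edge pts [ 0.47147748 -0.19879068  0.052     ] [ 0.49369975 -0.19718429  0.052     ]
[array([ 0.6762, -0.1819,  0.1   ]), array([0.6812, 0.1348, 0.1   ])]
```

```bash
cat >> h.py <<'E'
def plan(p,yaw,n,g=1,st=None,dr=None):
    """rows to reach TCP p with tool straight down, tool x at yaw (deg, may exceed 180 for direction of turn)"""
    st=st or env.get_state();q=st["orientation"];R0=R.from_quat([q[1],q[2],q[3],q[0]])
    x=R0.as_matrix()[:,0];y0=np.degrees(np.arctan2(x[1],x[0]))
    dy=yaw-y0
    if dr is None: dy=(dy+180)%360-180
    Rd=R.from_euler("z",y0,degrees=True)*R.from_quat([1,0,0,0])
    corr=(R0.inv()*Rd).as_rotvec(degrees=True)
    P=np.array(st["tcp_pos"]);dp=(np.array(p)-P)/n
    print("yaw",y0.round(2),"tilt corr",corr.round(2),"P",P.round(4),"d",(dp*n).round(4),"dyaw",round(dy,2))
    for i in range(n):
        Ri=R.from_euler("z",y0+dy*i/n,degrees=True)*R.from_quat([1,0,0,0])
        s=Ri.inv().apply(dp);t=[0,0,-dy/n]
        if i==0: t=[corr[0],corr[1],t[2]]
        print(",".join(str(round(float(v),4)) for v in [g,*s]),",",",".join(str(round(float(v),2)) for v in t))
def stt():
    s=env.get_state();q=s["orientation"];M=R.from_quat([q[1],q[2],q[3],q[0]]).as_matrix()
    print("t",round(float(s["clock"]),2),"P",np.round(s["tcp_pos"],4),"yaw",np.degrees(np.arctan2(M[1,0],M[0,0])).round(2),"z",M[:,2].round(3),"F",np.round(s["wrist_force"],1),"gap",round(float(s["finger_gap"]),4),"j",np.round(s["joint_pos"],2))
    return s
E
python3 - <<'E'
from h import *
plan([.487,-.213,.16],189.3,18,dr=1)
E
```

```text
yaw -0.0 tilt corr [-0.01  0.08 -0.  ] P [0.5746 0.     0.2416] d [-0.0876 -0.213  -0.0816] dyaw 189.3
1.0,-0.0049,0.0118,0.0045 , -0.01,0.08,-10.52
1.0,-0.0069,0.0107,0.0045 , 0.0,0.0,-10.52
1.0,-0.0088,0.0093,0.0045 , 0.0,0.0,-10.52
1.0,-0.0103,0.0075,0.0045 , 0.0,0.0,-10.52
1.0,-0.0115,0.0055,0.0045 , 0.0,0.0,-10.52
1.0,-0.0124,0.0033,0.0045 , 0.0,0.0,-10.52
1.0,-0.0128,0.001,0.0045 , 0.0,0.0,-10.52
1.0,-0.0127,-0.0013,0.0045 , 0.0,0.0,-10.52
1.0,-0.0123,-0.0036,0.0045 , 0.0,0.0,-10.52
1.0,-0.0114,-0.0058,0.0045 , 0.0,0.0,-10.52
1.0,-0.0101,-0.0078,0.0045 , 0.0,0.0,-10.52
1.0,-0.0086,-0.0095,0.0045 , 0.0,0.0,-10.52
1.0,-0.0067,-0.0109,0.0045 , 0.0,0.0,-10.52
1.0,-0.0046,-0.012,0.0045 , 0.0,0.0,-10.52
1.0,-0.0023,-0.0126,0.0045 , 0.0,0.0,-10.52
1.0,0.0,-0.0128,0.0045 , 0.0,0.0,-10.52
1.0,0.0024,-0.0126,0.0045 , 0.0,0.0,-10.52
1.0,0.0046,-0.0119,0.0045 , 0.0,0.0,-10.52
```

>>> {"api": "carry_out", "payload": {
  "moves": [1, -0.005, 0.012, 0.0045, 0, 0, -10.5, 1, -0.007, 0.011, 0.0045, 0, 0, -10.5, 1, -0.009, 0.009, 0.0045, 0, 0, -10.5, 1, -0.01, 0.0075, 0.0045, 0, 0, -10.5, 1, -0.0115, 0.0055, 0.0045, 0, 0, -10.5],
  "squeeze": 80
}}

```text
clock: 0.78
tcp_pos: [0.5493, -0.0598, 0.2169]
orientation: [-0.001, 0.892, 0.453, -0.002]
wrist_force: [-0.2, -0.4, -0.5]
finger_gap: 0.0852
```

>>> {"api": "carry_out", "payload": {
  "moves": [1, -0.0125, 0.0035, 0.0045, 0, 0, -10.5, 1, -0.013, 0.001, 0.0045, 0, 0, -10.5, 1, -0.013, -0.0015, 0.0045, 0, 0, -10.5, 1, -0.0125, -0.0035, 0.0045, 0, 0, -10.5, 1, -0.0115, -0.006, 0.0045, 0, 0, -10.5]
}}

```text
clock: 1.4
tcp_pos: [0.5241, -0.1222, 0.1919]
orientation: [-0.004, 0.591, 0.807, -0.001]
wrist_force: [-1.1, -0.2, 0.2]
finger_gap: 0.0854
```

>>> {"api": "carry_out", "payload": {
  "moves": [1, -0.01, -0.008, 0.0045, 0, 0, -10.5, 1, -0.0085, -0.0095, 0.0045, 0, 0, -10.5, 1, -0.0065, -0.011, 0.0045, 0, 0, -10.5, 1, -0.0045, -0.012, 0.0045, 0, 0, -10.5, 1, -0.0025, -0.0125, 0.0045, 0, 0, -10.5]
}}

```text
clock: 2.02
tcp_pos: [0.5002, -0.1837, 0.1671]
orientation: [-0.006, 0.163, 0.987, 0.001]
wrist_force: [0.6, -0.3, -0.2]
finger_gap: 0.0853
```

Run:
```python
from h import *
stt();plan([.487,-.213,.16],189.3,5)
```

```text
t 2.02 P [ 0.5002 -0.1837  0.1671] yaw 161.25 z [-0.011  0.004 -1.   ] F [ 0.6 -0.3 -0.2] gap 0.0853 j [-0.5   0.28 -0.19  1.11 -0.   -1.75]
yaw 161.25 tilt corr [-0.   -0.66  0.  ] P [ 0.5002 -0.1837  0.1671] d [-0.0132 -0.0293 -0.0071] dyaw 28.05
1.0,0.0006,-0.0064,0.0014 , -0.0,-0.66,-5.61
1.0,0.0012,-0.0063,0.0014 , 0.0,0.0,-5.61
1.0,0.0019,-0.0062,0.0014 , 0.0,0.0,-5.61
1.0,0.0024,-0.0059,0.0014 , 0.0,0.0,-5.61
1.0,0.003,-0.0057,0.0014 , 0.0,0.0,-5.61
```

>>> {"api": "carry_out", "payload": {
  "moves": [1, 0.0005, -0.0065, 0.0015, 0, -0.65, -7, 1, 0.0012, -0.0065, 0.0015, 0, 0, -7, 1, 0.002, -0.006, 0.0015, 0, 0, -7, 1, 0.0025, -0.006, 0.0015, 0, 0, -7, 1, 0.003, -0.006, 0.0015, 0, 0, -1]
}}

```text
clock: 2.65
tcp_pos: [0.4866, -0.2151, 0.1573]
orientation: [-0.002, -0.097, 0.995, 0.002]
wrist_force: [-0.2, 0.1, -0.1]
finger_gap: 0.0855
```

Run:
```python
from h import *
stt();im,C=shot("wrist","w1.png")
d=np.array([-.162,.987,0]);m=np.array([.489,-.2275,0])
for P in (m+.0+np.array([0,0,.062]), m+.08*d+[0,0,.041], m+.030*d+[0,0,.052]): print(proj(C,P).round(1))
```

```text
t 2.65 P [ 0.4866 -0.2151  0.1573] yaw -168.83 z [-0.003  0.003 -1.   ] F [-0.2  0.1 -0.1] gap 0.0855 j [-0.57  0.28 -0.22  1.08  0.   -2.33]
[[325.8 187.8]]
[[322.5 276.8]]
[[324.4 223.8]]
```

View pics/w1.png

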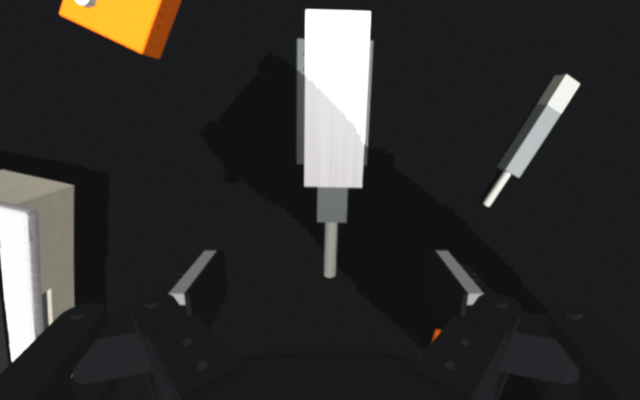

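The wrist view shows the sleeve with its mouth edge at row 187 (columns 304–363), the shoulder at about (332,222) and the pin tip at (330,277). That is about 6 px to the right of my prediction.

Run:
```python
from h import *
st=env.get_state();C=cam("wrist",st)
for n,uv,z in(("ml",(304,187),.062),("mr",(363,187.5),.062),("bl",(306,10),.062),("br",(371,12),.062),("sl",(317,221.5),.052),("sr",(347,221.5),.052),("tip",(330,276),.041),("pinroot",(332,224),.041)): print(n,onz(C,uv,z).round(4))
```

```text
ml [ 0.5038 -0.226   0.062 ]
mr [ 0.4634 -0.2335  0.062 ]
bl [ 0.5227 -0.3372  0.062 ]
br [ 0.4829 -0.344   0.062 ]
sl [ 0.4897 -0.1994  0.052 ]
sr [ 0.4678 -0.2037  0.052 ]
tip [ 0.47   -0.1513  0.041 ]
pinroot [ 0.4774 -0.1959  0.041 ]
```

Run:
```python
from h import *
plan([.483,-.213,.044],189.6,4)
```

```text
yaw -168.87 tilt corr [ 0.17 -0.18 -0.  ] P [ 0.4864 -0.2158  0.1571] d [-0.0034  0.0028 -0.1131] dyaw -1.53
1.0,0.0007,0.0008,0.0283 , 0.17,-0.18,0.38
1.0,0.0007,0.0008,0.0283 , 0.0,0.0,0.38
1.0,0.0007,0.0008,0.0283 , 0.0,0.0,0.38
1.0,0.0007,0.0008,0.0283 , 0.0,0.0,0.38
```

>>> {"api": "carry_out", "payload": {
  "moves": [0, 0.0007, 0.001, 0.028, 0.15, -0.2, 0.4, 0, 0.0007, 0.001, 0.028, 0, 0, 0.4, 0, 0.0007, 0.001, 0.028, 0, 0, 0.4, 0, 0.0007, 0.0005, 0.025, 0, 0, 0.4, 0, 0, 0, 0, 0, 0, 0]
}}

```text
clock: 3.32
tcp_pos: [0.4835, -0.2133, 0.0456]
orientation: [0.001, -0.077, 0.997, -0.0]
wrist_force: [0.0, 0.5, 0.2]
finger_gap: 0.0424
```

Run:
```python
from h import *
stt();im,C=shot("wrist","w2.png")
cv2.imwrite("pics/w2c.png",cv2.resize(im[150:400,200:460,::-1],None,fx=2,fy=2))
```

```text
t 3.33 P [ 0.4835 -0.2133  0.0456] yaw -171.12 z [ 0.002 -0.    -1.   ] F [0.  0.5 0.2] gap 0.0424 j [-0.57  0.37 -0.39  0.81  0.   -2.29]
```

View pics/w2c.png

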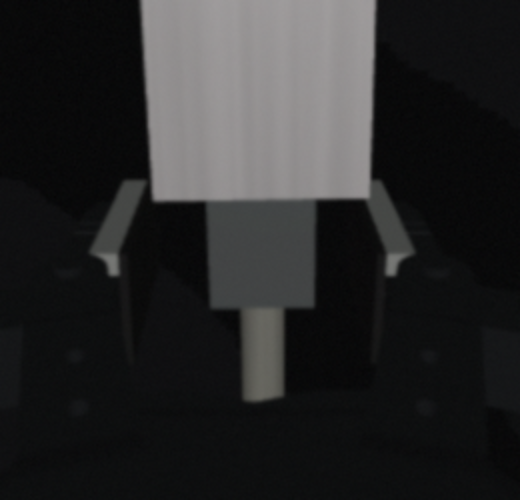

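The handle is centred between the pads (pad middle about column 258, handle middle 261 in the 2x crop), clear of the sleeve. Closing now.

>>> {"api": "carry_out", "payload": {
  "moves": [-1, 0, 0, 0.001, 0, 0, 0.7, -1, 0, 0, 0, 0, 0, 0, -1, 0, 0, 0, 0, 0, 0, -1, 0, 0, 0, 0, 0, 0, -1, 0, 0, 0, 0, 0, 0],
  "squeeze": 70
}}

```text
clock: 4.0
tcp_pos: [0.4844, -0.2144, 0.0479]
orientation: [0.002, -0.07, 0.998, -0.001]
wrist_force: [-1.1, -0.2, -2.6]
finger_gap: 0.0199
```

Run:
```python
from h import *
stt()
```

```text
t 4.0 P [ 0.4844 -0.2144  0.0479] yaw -171.95 z [ 0.004 -0.003 -1.   ] F [-1.1 -0.2 -2.6] gap 0.0199 j [-0.57  0.37 -0.39  0.81 -0.   -2.28]
```

>>> {"api": "carry_out", "payload": {
  "moves": [-1, 0.0001, 0.005, 0.0, 0, 0, 0, -1, 0.0002, 0.01, 0, 0, 0, -0.3, -1, 0.0002, 0.012, 0, 0, 0, -0.3, -1, 0.0002, 0.012, 0, 0, 0, -0.3, -1, 0.0002, 0.012, 0, 0, 0, 0]
}}

```text
clock: 4.62
tcp_pos: [0.4761, -0.1614, 0.0482]
orientation: [0.003, -0.078, 0.997, -0.002]
wrist_force: [-0.0, -0.5, -1.7]
finger_gap: 0.0202
```

Run:
```python
from h import *
stt()
```

```text
t 4.62 P [ 0.4761 -0.1614  0.0482] yaw -171.03 z [ 0.006 -0.003 -1.   ] F [-0.  -0.5 -1.7] gap 0.0202 j [-0.49  0.32 -0.46  0.79 -0.   -2.21]
```

>>> {"api": "carry_out", "payload": {
  "moves": [-1, 0, 0.015, 0.0, 0, 0, 0, -1, 0, 0.016, 0, 0, 0, 0, -1, 0, 0.016, 0, 0, 0, 0, -1, 0, 0.016, 0, 0, 0, 0, -1, 0, 0.016, 0, 0, 0, 0]
}}

```text
clock: 5.25
tcp_pos: [0.4636, -0.0769, 0.0483]
orientation: [0.004, -0.079, 0.997, -0.001]
wrist_force: [-0.4, 0.2, -2.3]
finger_gap: 0.0201
```

Run:
```python
from h import *
stt();im,C=shot("wrist","w3.png");im2,S=shot("scene","s3.png")
a=cv2.resize(im[:,:,::-1],(480,300));b=cv2.resize(im2[150:270,200:392,::-1],(480,300),interpolation=cv2.INTER_CUBIC)
cv2.imwrite("pics/m3.png",np.vstack([a,b]))
```

```text
t 5.25 P [ 0.4636 -0.0769  0.0483] yaw -170.94 z [ 0.008 -0.002 -1.   ] F [-0.4  0.2 -2.3] gap 0.0201 j [-0.34  0.26 -0.54  0.76  0.   -2.06]
```

View pics/m3.png

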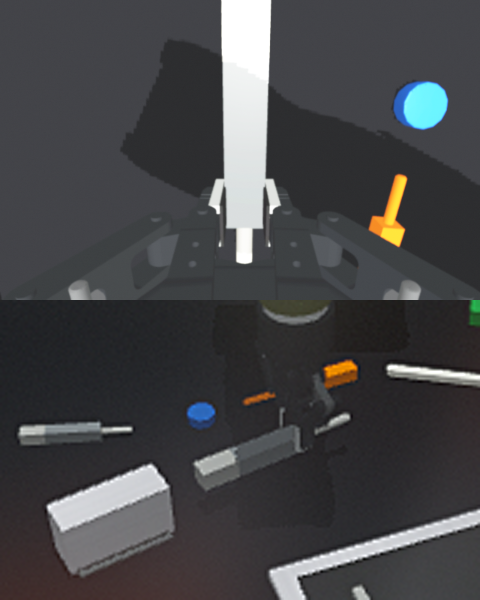

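The rod is out of the sleeve and held level. Now I lay it down.

>>> {"api": "carry_out", "payload": {
  "moves": [-1, 0, 0.002, 0.01, 0, 0, 0, -1, 0, 0, 0.01, 0, 0.2, 0, -1, 0, 0, 0.006, 0, 0, 0, -1, 0, 0, 0.002, 0, 0, 0, -1, 0, 0, 0.001, 0, 0, 0]
}}

```text
clock: 5.98
tcp_pos: [0.4632, -0.075, 0.0172]
orientation: [0.001, -0.079, 0.997, -0.001]
wrist_force: [-4.6, 3.5, 17.9]
finger_gap: 0.0202
```

Run:
```python
from h import *
stt()
```

```text
t 5.97 P [ 0.4632 -0.075   0.0172] yaw -170.91 z [ 0.003 -0.002 -1.   ] F [-4.6  3.5 17.9] gap 0.0202 j [-0.33  0.31 -0.57  0.69 -0.   -2.06]
```

>>> {"api": "carry_out", "payload": {
  "moves": [-1, 0, 0, -0.001, 0, 0, 0, 0.1, 0, 0, 0, 0, 0, 0, 0.1, 0, 0, 0, 0, 0, 0, 0.1, 0, 0, -0.02, 0, 0, 0, 0.1, 0, 0, -0.03, 0, 0, 0]
}}

```text
clock: 6.6
tcp_pos: [0.4623, -0.0752, 0.0681]
orientation: [0.0, -0.079, 0.997, -0.001]
wrist_force: [-0.1, -0.8, -0.2]
finger_gap: 0.0471
```

>>> {"api": "carry_out", "payload": {
  "moves": [0.1, 0, 0, -0.03, 0, 0, 0, 0.1, 0, -0.037, -0.01, 0, 0, 0, 0.1, 0, -0.037, 0, 0, 0, 0, 0.1, 0, 0, 0, 0, 0, 0, 0.1, 0, 0, 0, 0, 0, 0]
}}

```text
clock: 7.22
tcp_pos: [0.4763, -0.1504, 0.1129]
orientation: [0.003, -0.08, 0.997, -0.003]
wrist_force: [-0.4, -0.6, -0.8]
finger_gap: 0.047
```

Run:
```python
from h import *
stt();im,C=shot("wrist","w4.png")
```

```text
t 7.22 P [ 0.4763 -0.1504  0.1129] yaw -170.87 z [ 0.007 -0.005 -1.   ] F [-0.4 -0.6 -0.8] gap 0.047 j [-0.47  0.24 -0.38  0.94 -0.   -2.2 ]
```

View pics/w4.png

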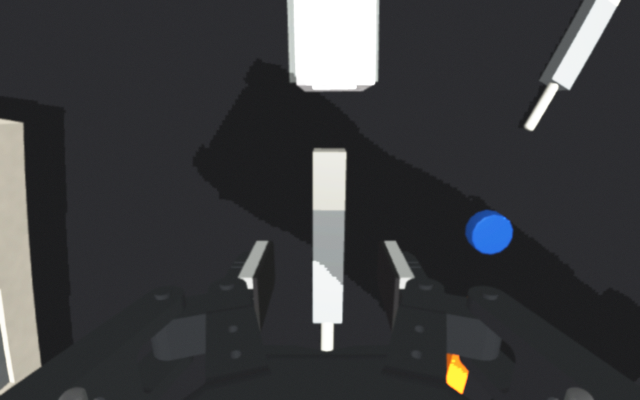

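The rod lies flat and free: rear end at (330,150), steel boundary at (329,209), shoulder at (328,322).

Run:
```python
from h import *
s=env.get_state();C=cam("wrist",s)
a=[onz(C,u,.022) for u in((330,150),(329.5,209),(328,322))];
for x in a: print(x.round(4))
d=a[2]-a[0];print(np.linalg.norm(d),np.linalg.norm(a[2]-a[1]),np.degrees(np.arctan2(d[1],d[0])))
t=a[2]-d/np.linalg.norm(d)*.088; yaw=np.degrees(np.arctan2(d[1],d[0]))-90+180
plan([t[0],t[1],.0155],yaw,4,.1)
```

```text
[ 0.4808 -0.1904  0.022 ]
[ 0.4745 -0.1501  0.022 ]
[ 0.4609 -0.0604  0.022 ]
0.13152864969625067 0.0906937022335101 98.68144546910165
yaw -170.85 tilt corr [-0.35  0.36 -0.  ] P [ 0.4764 -0.1503  0.1129] d [-0.0022  0.0029 -0.0974] dyaw -0.47
0.1,0.0004,0.0008,0.0244 , -0.35,0.36,0.12
0.1,0.0004,0.0008,0.0244 , 0.0,0.0,0.12
0.1,0.0004,0.0008,0.0244 , 0.0,0.0,0.12
0.1,0.0004,0.0008,0.0244 , 0.0,0.0,0.12
```

>>> {"api": "carry_out", "payload": {
  "moves": [0.1, 0.0004, 0.001, 0.025, -0.35, 0.35, 0.1, 0.1, 0.0004, 0.001, 0.025, 0, 0, 0.1, 0.1, 0.0004, 0.001, 0.024, 0, 0, 0.1, 0.1, 0.0004, 0, 0.022, 0, 0, 0.1, 0.1, 0, 0, 0, 0, 0, 0]
}}

```text
clock: 7.9
tcp_pos: [0.4731, -0.1424, 0.0142]
orientation: [-0.001, -0.079, 0.997, 0.001]
wrist_force: [-0.6, -0.3, 0.6]
finger_gap: 0.0472
```

Run:
```python
from h import *
stt()
```

```text
t 7.9 P [ 0.4731 -0.1424  0.0142] yaw -170.9 z [-0.002  0.002 -1.   ] F [-0.6 -0.3  0.6] gap 0.0472 j [-0.46  0.36 -0.51  0.71  0.   -2.18]
```

>>> {"api": "carry_out", "payload": {
  "moves": [0.1, 0.0005, -0.005, 0, 0, 0, 0, -1, 0, 0, 0, 0, 0, 0, -1, 0, 0, 0, 0, 0, 0, -1, 0, 0, 0, 0, 0, 0, -1, 0, 0, 0, 0, 0, 0],
  "squeeze": 60
}}

```text
clock: 8.52
tcp_pos: [0.475, -0.1478, 0.017]
orientation: [0.001, -0.08, 0.997, -0.0]
wrist_force: [-0.2, 0.3, -1.7]
finger_gap: 0.0206
```

>>> {"api": "carry_out", "payload": {
  "moves": [-1, 0, 0, -0.02, 0, 0, 0, -1, 0, 0, -0.03, 0, 0, 0, -1, 0, 0, -0.03, 0, 0, 0, -1, 0, 0, -0.03, 0, 0, 0, -1, 0, 0, -0.02, 0, 0, 0]
}}

```text
clock: 9.15
tcp_pos: [0.4723, -0.1467, 0.1481]
orientation: [-0.002, -0.08, 0.997, 0.002]
wrist_force: [0.5, 0.4, -1.8]
finger_gap: 0.0206
```

Run:
```python
from h import *
stt()
plan([.54,-.025,.15],89.0,10,-1)
im,C=shot("side","d5.png")
```

```text
t 9.15 P [ 0.4723 -0.1467  0.1481] yaw -170.86 z [-0.004  0.003 -1.   ] F [ 0.5  0.4 -1.8] gap 0.0206 j [-0.46  0.21 -0.32  1.04  0.   -2.19]
yaw -170.86 tilt corr [ 0.21 -0.23 -0.  ] P [ 0.4723 -0.1467  0.1481] d [0.0677 0.1217 0.0019] dyaw -100.14
-1.0,-0.0086,0.0109,-0.0002 , 0.21,-0.23,10.01
-1.0,-0.0066,0.0123,-0.0002 , 0.0,0.0,10.01
-1.0,-0.0044,0.0132,-0.0002 , 0.0,0.0,10.01
-1.0,-0.002,0.0138,-0.0002 , 0.0,0.0,10.01
-1.0,0.0004,0.0139,-0.0002 , 0.0,0.0,10.01
-1.0,0.0029,0.0136,-0.0002 , 0.0,0.0,10.01
-1.0,0.0052,0.0129,-0.0002 , 0.0,0.0,10.01
-1.0,0.0074,0.0118,-0.0002 , 0.0,0.0,10.01
-1.0,0.0093,0.0104,-0.0002 , 0.0,0.0,10.01
-1.0,0.011,0.0086,-0.0002 , 0.0,0.0,10.01
```

>>> {"api": "carry_out", "payload": {
  "moves": [-1, -0.0085, 0.011, 0, 0.2, -0.2, 10, -1, -0.0065, 0.0125, 0, 0, 0, 10, -1, -0.0045, 0.013, 0, 0, 0, 10, -1, -0.002, 0.014, 0, 0, 0, 10, -1, 0.0005, 0.014, 0, 0, 0, 10]
}}

```text
clock: 9.82
tcp_pos: [0.5075, -0.0855, 0.148]
orientation: [0.001, 0.363, 0.932, -0.001]
wrist_force: [-0.6, -0.5, -1.4]
finger_gap: 0.0204
```

>>> {"api": "carry_out", "payload": {
  "moves": [-1, 0.003, 0.0135, 0, 0, 0, 10, -1, 0.005, 0.013, 0, 0, 0, 10, -1, 0.0075, 0.012, 0, 0, 0, 10, -1, 0.0095, 0.0105, 0, 0, 0, 10, -1, 0.011, 0.0085, 0, 0, 0, 10]
}}

```text
clock: 10.45
tcp_pos: [0.5425, -0.0232, 0.1432]
orientation: [-0.002, 0.733, 0.68, -0.002]
wrist_force: [0.2, -0.1, -0.9]
finger_gap: 0.0204
```

Run:
```python
from h import *
stt()
plan([.535,-.025,.08],89.0,5,-1)
```

```text
t 10.45 P [ 0.5425 -0.0232  0.1432] yaw 85.67 z [-0.006 -0.    -1.   ] F [ 0.2 -0.1 -0.9] gap 0.0204 j [-0.19  0.31 -0.21  1.06 -0.   -0.11]
yaw 85.67 tilt corr [-0.32  0.04 -0.  ] P [ 0.5425 -0.0232  0.1432] d [-0.0075 -0.0018 -0.0632] dyaw 3.33
-1.0,-0.0005,-0.0015,0.0126 , -0.32,0.04,-0.67
-1.0,-0.0005,-0.0015,0.0126 , 0.0,0.0,-0.67
-1.0,-0.0004,-0.0015,0.0126 , 0.0,0.0,-0.67
-1.0,-0.0004,-0.0015,0.0126 , 0.0,0.0,-0.67
-1.0,-0.0004,-0.0015,0.0126 , 0.0,0.0,-0.67
```

Run:
```python
from h import *
plan([.53,.025,.066],89.0,5,-1)
```

```text
yaw 85.67 tilt corr [-0.32  0.04 -0.  ] P [ 0.5425 -0.0232  0.1432] d [-0.0125  0.0482 -0.0772] dyaw 3.33
-1.0,0.0094,-0.0032,0.0154 , -0.32,0.04,-0.67
-1.0,0.0095,-0.0031,0.0154 , 0.0,0.0,-0.67
-1.0,0.0095,-0.003,0.0154 , 0.0,0.0,-0.67
-1.0,0.0095,-0.0029,0.0154 , 0.0,0.0,-0.67
-1.0,0.0096,-0.0028,0.0154 , 0.0,0.0,-0.67
```

>>> {"api": "carry_out", "payload": {
  "moves": [-1, 0.0095, -0.015, 0.005, -0.3, 0, -0.7, -1, 0.0095, -0.002, 0.017, 0, 0, -0.7, -1, 0.0095, 0, 0.019, 0, 0, -0.7, -1, 0.0095, 0, 0.018, 0, 0, -0.7, -1, 0.0095, 0, 0.015, 0, 0, -0.7],
  "squeeze": 100
}}

```text
clock: 11.08
tcp_pos: [0.527, 0.0274, 0.0642]
orientation: [-0.001, 0.712, 0.702, -0.001]
wrist_force: [-0.4, -0.3, -1.5]
finger_gap: 0.0195
```

Run:
```python
from h import *
stt()
im,C=shot("scene","s6.png");im2,D=shot("side","d6.png");w,_=shot("wrist","w6.png")
a=cv2.resize(im[180:280,300:440,::-1],(420,300),interpolation=cv2.INTER_CUBIC);b=cv2.resize(im2[140:240,280:400,::-1],(360,300),interpolation=cv2.INTER_CUBIC)
c=cv2.resize(w[:,:,::-1],(480,300));cv2.imwrite("pics/m6.png",np.vstack([np.hstack([a,b]),np.hstack([c,np.zeros((300,300,3),np.uint8)])]))
```

```text
t 11.07 P [0.527  0.0274 0.0642] yaw 89.2 z [-0.002 -0.    -1.   ] F [-0.4 -0.3 -1.5] gap 0.0195 j [-0.1   0.35 -0.37  0.86 -0.   -0.09]
```

View pics/m6.png

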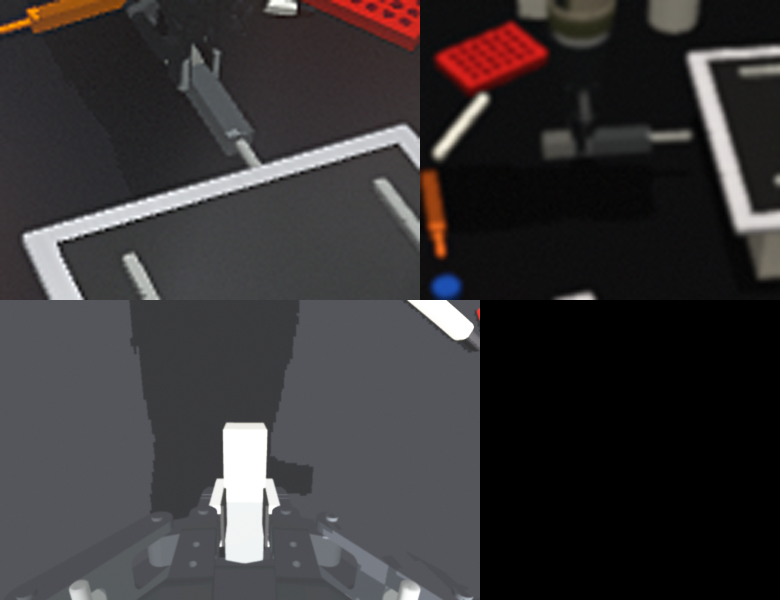

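The rod is held straight, pin towards the shaker; in the side view the tip is at (371,185), and the platform's near edge runs from (370,157) to (387,217).

Run:
```python
from h import *
S=cam("scene");D=cam("side")
print("edge side",onz(D,(370,157.3),.1).round(4),onz(D,(386.7,216.7),.1).round(4))
print("edge scene",onz(S,(300+22/3,180+236/3),.1).round(4),onz(S,(300+405/3,180+125/3),.1).round(4))
print("tip side",onz(D,(280+272/3,140+135/3),.06).round(4),"shoulder",onz(D,(280+231/3,140+138/3),.06).round(4))
# line fit of the white edge in both views
for n,f,C in(("scene","s6.png",S),("side","d6.png",D)):
    g=cv2.imread("pics/"+f,0).astype(float);pts=[]
    for y in np.linspace(-.14,.10,13):
        p=[proj(C,(x,y,.1))[0] for x in np.linspace(.65,.70,101)]
        v=cv2.remap(g.astype(np.float32),np.float32([[a[0] for a in p]]),np.float32([[a[1] for a in p]]),1)[0]
        i=np.argmax(np.diff(cv2.GaussianBlur(v.reshape(1,-1),(9,1),2)[0]));pts.append((.65+.0005*i,y))
    pts=np.array(pts);k=np.polyfit(pts[:,1],pts[:,0],1);print(n,k,pts[:,0].round(3))
```

```text
edge side [0.6844 0.1355 0.1   ] [ 0.6766 -0.188   0.1   ]
edge scene [ 0.6754 -0.1829  0.1   ] [0.6819 0.1343 0.1   ]
tip side [0.6672 0.0224 0.06  ] shoulder [0.6167 0.0231 0.06  ]
scene [0.02046703 0.6759478 ] [0.673 0.673 0.674 0.674 0.674 0.676 0.676 0.676 0.676 0.677 0.676 0.678
 0.678]
side [0.01991758 0.67378297] [0.672 0.67  0.672 0.672 0.672 0.673 0.674 0.674 0.674 0.674 0.675 0.676
 0.676]
```

>>> {"api": "carry_out", "payload": {
  "moves": [-1, 0, 0.012, -0.001, 0, 0, 0.4, -1, 0, 0.012, -0.0005, 0, 0, 0, -1, 0, 0.012, -0.0005, 0, 0, 0, -1, 0, 0.003, 0, 0, 0, 0, -1, 0, 0, 0, 0, 0, 0]
}}

```text
clock: 11.85
tcp_pos: [0.5717, 0.0253, 0.069]
orientation: [0.001, 0.715, 0.699, 0.0]
wrist_force: [0.9, -0.6, -1.4]
finger_gap: 0.0195
```

Run:
```python
from h import *
stt()
```

```text
t 11.85 P [0.5717 0.0253 0.069 ] yaw 88.7 z [ 0.003 -0.001 -1.   ] F [ 0.9 -0.6 -1.4] gap 0.0195 j [-0.1   0.41 -0.25  0.9  -0.   -0.07]
```

>>> {"api": "carry_out", "payload": {
  "moves": [-1, 0, 0, 0.0025, 0.15, 0, 0, -1, 0, 0.002, 0, 0, 0, 0, -1, 0, 0.002, 0, 0, 0, 0, -1, 0, 0.002, 0, 0, 0, 0, -1, 0, 0.002, 0, 0, 0, 0]
}}

```text
clock: 12.48
tcp_pos: [0.5769, 0.0253, 0.0656]
orientation: [-0.002, 0.715, 0.699, -0.002]
wrist_force: [-7.3, 0.0, -0.5]
finger_gap: 0.0195
```

Run:
```python
from h import *
stt()
```

```text
t 12.47 P [0.5769 0.0253 0.0656] yaw 88.7 z [-0.006 -0.001 -1.   ] F [-7.3  0.  -0.5] gap 0.0195 j [-0.09  0.43 -0.23  0.91 -0.   -0.07]
```

>>> {"api": "carry_out", "payload": {
  "moves": [-1, -0.003, 0.0012, 0, -0.2, 0, 0, -1, -0.003, 0.0012, 0, 0, 0, 0, -1, -0.003, 0.0012, 0, 0, 0, 0, -1, -0.003, 0.0012, 0, 0, 0, 0, -1, -0.003, 0.0012, 0, 0, 0, 0]
}}

```text
clock: 13.1
tcp_pos: [0.5772, 0.0132, 0.0636]
orientation: [-0.006, 0.713, 0.701, -0.003]
wrist_force: [-0.1, 0.3, -2.5]
finger_gap: 0.0196
```

Run:
```python
from h import *
stt()
```

```text
t 13.1 P [0.5772 0.0132 0.0636] yaw 89.03 z [-0.013  0.005 -1.   ] F [-0.1  0.3 -2.5] gap 0.0196 j [-0.12  0.44 -0.23  0.92  0.   -0.1 ]
```

Run:
```python
from h import *
plan([.576,.0165,.0665],88.84,2,-1)
```

```text
yaw 89.03 tilt corr [-0.73 -0.29  0.  ] P [0.5772 0.0132 0.0636] d [-0.0012  0.0033  0.0029] dyaw -0.19
-1.0,0.0016,-0.0006,-0.0014 , -0.73,-0.29,0.09
-1.0,0.0016,-0.0006,-0.0014 , 0.0,0.0,0.09
```

>>> {"api": "carry_out", "payload": {
  "moves": [-1, 0.003, -0.0015, -0.002, -0.7, -0.3, 0.1, -1, 0.003, 0, -0.001, -0.1, 0, 0, -1, 0.001, 0.0008, -0.0004, -0.1, 0, 0, -1, 0, 0.0012, -0.0002, -0.1, 0, 0, -1, 0, 0.0012, -0.0002, -0.1, 0, 0]
}}

```text
clock: 13.72
tcp_pos: [0.5768, 0.0188, 0.0668]
orientation: [0.003, 0.715, 0.699, -0.0]
wrist_force: [-5.6, -1.1, -1.9]
finger_gap: 0.0192
```

Run:
```python
from h import *
stt();plan([.576,.0165,.066],88.84,2,-1)
```

```text
t 13.72 P [0.5768 0.0188 0.0668] yaw 88.72 z [ 0.003 -0.004 -1.   ] F [-5.6 -1.1 -1.9] gap 0.0192 j [-0.1   0.42 -0.24  0.9  -0.   -0.08]
yaw 88.72 tilt corr [0.18 0.24 0.  ] P [0.5768 0.0188 0.0668] d [-0.0008 -0.0023 -0.0008] dyaw 0.12
-1.0,-0.0011,-0.0004,0.0004 , 0.18,0.24,-0.06
-1.0,-0.0011,-0.0004,0.0004 , 0.0,0.0,-0.06
```

Contact is at TCP x ≈ 0.577. I slide along −y with gentle pressure.

>>> {"api": "carry_out", "payload": {
  "moves": [-1, -0.003, 0.0015, 0, 0.15, 0.2, 0, -1, -0.003, 0.0015, 0, 0, 0, 0, -1, -0.003, 0.0015, -0.0002, 0, 0, 0, -1, -0.003, 0.0015, -0.0002, -0.05, 0, 0, -1, -0.003, 0.0015, -0.0002, -0.05, 0, 0]
}}

```text
clock: 14.35
tcp_pos: [0.5798, 0.0099, 0.0665]
orientation: [-0.006, 0.711, 0.703, 0.002]
wrist_force: [0.2, -0.3, -1.9]
finger_gap: 0.0193
```

Run:
```python
from h import *
stt();plan([.576,.0,.066],88.84,5,-1)
```

```text
t 14.35 P [0.5798 0.0099 0.0665] yaw 89.34 z [-0.005  0.011 -1.   ] F [ 0.2 -0.3 -1.9] gap 0.0193 j [-0.13  0.44 -0.22  0.92  0.01 -0.12]
yaw 89.34 tilt corr [-0.32 -0.65  0.  ] P [0.5798 0.0099 0.0665] d [-0.0038 -0.0099 -0.0005] dyaw -0.5
-1.0,-0.002,-0.0007,0.0001 , -0.32,-0.65,0.1
-1.0,-0.002,-0.0007,0.0001 , 0.0,0.0,0.1
-1.0,-0.002,-0.0007,0.0001 , 0.0,0.0,0.1
-1.0,-0.002,-0.0007,0.0001 , 0.0,0.0,0.1
-1.0,-0.002,-0.0007,0.0001 , 0.0,0.0,0.1
```

>>> {"api": "carry_out", "payload": {
  "moves": [-1, 0, 0.001, 0, -0.3, -0.6, 0.5, -1, 0, 0.002, 0, 0, 0, 0, -1, 0, 0.002, 0, 0, 0, 0, -1, 0, 0.002, 0, 0, 0, 0, -1, 0, 0.002, 0, 0, 0, 0]
}}

```text
clock: 14.98
tcp_pos: [0.5915, 0.0095, 0.0671]
orientation: [0.001, 0.714, 0.7, 0.001]
wrist_force: [-0.1, 0.2, -1.9]
finger_gap: 0.0196
```

Run:
```python
from h import *
stt();plan([.576,.0,.066],88.84,5,-1)
```

```text
t 14.97 P [0.5915 0.0095 0.0671] yaw 88.8 z [ 0.004  0.    -1.   ] F [-0.1  0.2 -1.9] gap 0.0196 j [-0.12  0.45 -0.2   0.92  0.   -0.1 ]
yaw 88.8 tilt corr [ 0.21 -0.01 -0.  ] P [0.5915 0.0095 0.0671] d [-0.0155 -0.0095 -0.0011] dyaw 0.04
-1.0,-0.002,-0.0031,0.0002 , 0.21,-0.01,-0.01
-1.0,-0.002,-0.0031,0.0002 , 0.0,0.0,-0.01
-1.0,-0.002,-0.0031,0.0002 , 0.0,0.0,-0.01
-1.0,-0.002,-0.0031,0.0002 , 0.0,0.0,-0.01
-1.0,-0.002,-0.0031,0.0002 , 0.0,0.0,-0.01
```

The pin is in the hole, 14 mm deep with no force. Pushing on.

>>> {"api": "carry_out", "payload": {
  "moves": [-1, 0, 0.003, 0.0005, 0.2, 0, 0, -1, 0, 0.004, 0, 0, 0, 0, -1, 0, 0.004, 0, 0, 0, 0, -1, 0, 0.004, 0, 0, 0, 0, -1, 0, 0.004, 0, 0, 0, 0]
}}

```text
clock: 15.6
tcp_pos: [0.6128, 0.0089, 0.067]
orientation: [0.001, 0.715, 0.7, 0.001]
wrist_force: [-1.5, 0.5, -1.4]
finger_gap: 0.0197
```

Run:
```python
from h import *
stt()
```

```text
t 15.6 P [0.6128 0.0089 0.067 ] yaw 88.79 z [ 0.002  0.    -1.   ] F [-1.5  0.5 -1.4] gap 0.0197 j [-0.12  0.49 -0.14  0.94  0.   -0.1 ]
```

>>> {"api": "carry_out", "payload": {
  "moves": [-1, 0, 0.003, 0, 0.1, 0, 0, -1, 0, 0.003, 0, 0, 0, 0, -1, 0, 0.003, 0, 0, 0, 0, -1, 0, 0.002, 0, 0, 0, 0, -1, 0, 0.002, 0, 0, 0, 0]
}}

```text
clock: 16.23
tcp_pos: [0.6264, 0.0086, 0.0669]
orientation: [-0.0, 0.714, 0.7, -0.0]
wrist_force: [-4.5, 0.2, -0.8]
finger_gap: 0.02
```

Run:
```python
from h import *
stt()
```

```text
t 16.23 P [0.6264 0.0086 0.0669] yaw 88.8 z [-0.001  0.    -1.   ] F [-4.5  0.2 -0.8] gap 0.02 j [-0.11  0.51 -0.1   0.96 -0.   -0.09]
```

>>> {"api": "carry_out", "payload": {
  "moves": [-1, 0, 0.002, 0, 0, 0, 0, -1, 0, 0.003, 0, 0, 0, 0, -1, 0, 0.003, 0, 0, 0, 0, -1, 0, 0.003, 0, 0, 0, 0, -1, 0, 0.003, 0, 0, 0, 0]
}}

```text
clock: 16.85
tcp_pos: [0.6266, 0.0089, 0.0655]
orientation: [-0.01, 0.714, 0.7, -0.01]
wrist_force: [-9.2, 0.4, 4.2]
finger_gap: 0.0193
```

Run:
```python
from h import *
stt()
```

```text
t 16.85 P [0.6266 0.0089 0.0655] yaw 88.79 z [-0.028 -0.    -1.   ] F [-9.2  0.4  4.2] gap 0.0193 j [-0.11  0.53 -0.06  1.   -0.   -0.09]
```

>>> {"api": "carry_out", "payload": {
  "moves": [-1, 0, 0.001, 0, -0.8, 0, 0, -1, 0, 0.002, -0.0005, -0.7, 0, 0, -1, 0, 0.002, -0.0005, -0.4, 0, 0, -1, 0, 0.002, 0, -0.3, 0, 0, -1, 0, 0.002, 0, -0.3, 0, 0]
}}

```text
clock: 17.48
tcp_pos: [0.6265, 0.009, 0.0636]
orientation: [0.0, 0.715, 0.699, -0.001]
wrist_force: [-7.7, -1.6, 1.9]
finger_gap: 0.0197
```

Run:
```python
from h import *
stt();im2,D=shot("side","d7.png");im,S=shot("scene","s7.png")
a=cv2.resize(im[180:280,300:440,::-1],(420,300),interpolation=cv2.INTER_CUBIC);b=cv2.resize(im2[140:240,280:400,::-1],(360,300),interpolation=cv2.INTER_CUBIC)
cv2.imwrite("pics/m7.png",np.hstack([a,b]))
```

```text
t 17.48 P [0.6265 0.009  0.0636] yaw 88.77 z [-0.    -0.001 -1.   ] F [-7.7 -1.6  1.9] gap 0.0197 j [-0.11  0.51 -0.1   0.96 -0.   -0.09]
```

View pics/m7.png

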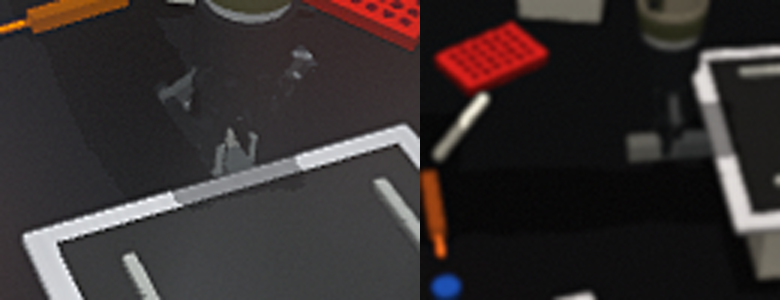

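Run:
```python
from h import *
D=cam("side")
a=onz(D,(280+123/3,140+145/3),.06);b=onz(D,(280+207/3,140+148/3),.06)
print(a.round(4),a[0]-.527,b.round(4),b[0]-.6265)
```

```text
[0.4853 0.0266 0.06  ] -0.04167196301965376 [0.5849 0.0084 0.06  ] -0.041598331844957204
```

>>> {"api": "carry_out", "payload": {
  "moves": [-1, 0, 0.001, 0, 0, 0, 0, 0, 0, 0, 0, 0, 0, 0, 0.1, 0, 0, 0, 0, 0, 0, 0.1, 0, -0.001, -0.01, 0, 0, 0, 0.1, 0, -0.002, -0.02, 0, 0, 0]
}}

```text
clock: 18.2
tcp_pos: [0.6255, 0.009, 0.0948]
orientation: [0.001, 0.715, 0.699, 0.0]
wrist_force: [0.1, 0.1, 0.1]
finger_gap: 0.0468
```

>>> {"api": "carry_out", "payload": {
  "moves": [0.1, 0, -0.005, -0.03, 0, 0, 0, 0.1, 0, -0.02, -0.03, 0, 0, 0, 0.1, 0, -0.03, -0.01, 0, 0, 0, 0.1, 0, -0.02, 0, 0, 0, 0, 0.1, 0, 0, 0, 0, 0, 0]
}}

```text
clock: 18.82
tcp_pos: [0.5528, 0.0104, 0.1736]
orientation: [0.006, 0.715, 0.699, 0.005]
wrist_force: [-0.4, -0.1, -0.4]
finger_gap: 0.0469
```

Run:
```python
from h import *
stt();im2,D=shot("side","d8.png");w,C=shot("wrist","w8.png");im,S=shot("scene","s8.png")
b=cv2.resize(im2[140:240,280:400,::-1],(360,300),interpolation=cv2.INTER_CUBIC);c=cv2.resize(w[:,:,::-1],(440,300))
cv2.imwrite("pics/m8.png",np.vstack([np.hstack([b,c]),cv2.resize(im[130:330,100:540,::-1],(800,300))[:300]]))
for x in (.716,.626,.586): print(x,proj(C,(x,.007,.071)).round(0)*[440/640,300/400]+[360,0])
```

```text
t 18.82 P [0.5528 0.0104 0.1736] yaw 88.77 z [ 0.015 -0.002 -1.   ] F [-0.4 -0.1 -0.4] gap 0.0469 j [-0.13  0.29 -0.16  1.11 -0.   -0.1 ]
0.716 [[584.125 283.5  ]]
0.626 [[582.75 216.  ]]
0.586 [[582.0625 180.75  ]]
```

View pics/m8.png

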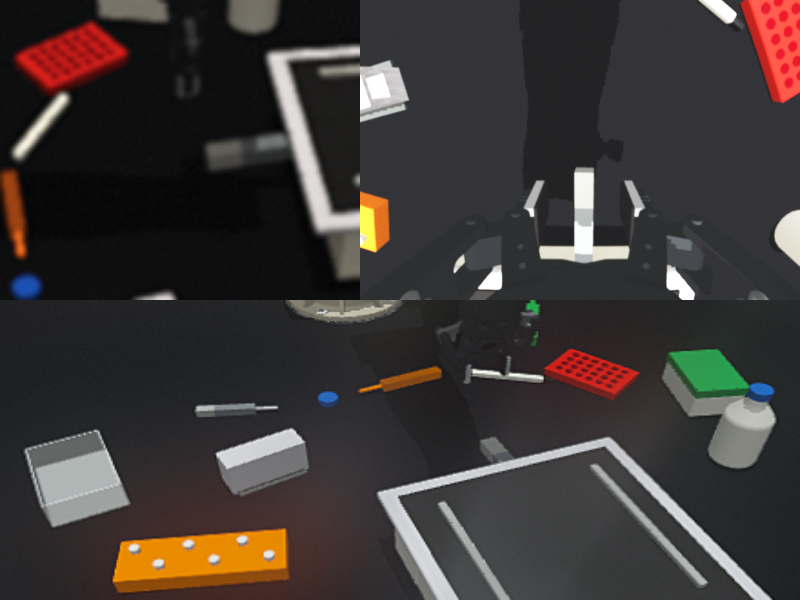

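Run:
```python
from h import *
s=env.get_state();C=cam("wrist",s);D=cam("side");S=cam("scene")
# rear top edge middle: wrist & side & scene refine
w=cv2.imread("pics/w8.png")[190:260,290:365];d=cv2.imread("pics/d8.png")[175:205,340:380];c=cv2.imread("pics/s8.png")[210:250,350:400]
cv2.imwrite("pics/m9.png",np.hstack([cv2.resize(x,(260,260),interpolation=cv2.INTER_CUBIC) for x in (w,d,c)]))
for z in(.056,.06,.064,.071): print(z,onz(C,(325.8,223),z).round(4),onz(D,(280+69,140+143/3),z).round(4))
```

```text
0.056 [0.577  0.0094 0.056 ] [0.5872 0.0221 0.056 ]
0.06 [0.5756 0.0094 0.06  ] [0.5864 0.0175 0.06  ]
0.064 [0.5741 0.0095 0.064 ] [0.5855 0.0129 0.064 ]
0.071 [0.5716 0.0095 0.071 ] [0.584  0.0048 0.071 ]
```

View pics/m9.png

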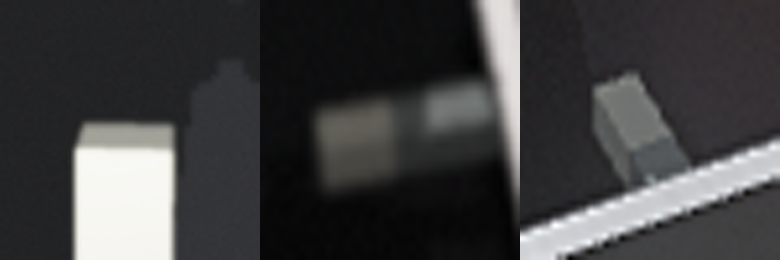

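Run:
```python
from h import *
s=env.get_state();C=cam("wrist",s);D=cam("side");S=cam("scene")
for z in(.060,.064,.068):
    print(z,"wrist rear top",onz(C,(325.8,229.8),z).round(4),"scene rear L/R",onz(S,(364.2,223.5),z).round(4),onz(S,(372.1,221.1),z).round(4),"side rear",onz(D,(348.5,187.3),z).round(4))
for z in(.064,.067,.07): print(z,"scene steel",onz(S,(371.2,233.4),z).round(4),onz(S,(378.5,231.2),z).round(4),"side steel",onz(D,(340+133/6.5,175+98/8.67),z).round(4))
for z in(.042,.046,.05): print(z,"wrist rear bottom",onz(C,(325.8,223.1),z).round(4))
def tri(A,ua,B,ub):
    o1,d1=ray(A,ua);o2,d2=ray(B,ub);t=np.linalg.lstsq(np.c_[d1,-d2],o2-o1,rcond=None)[0];return (o1+d1*t[0]).round(4),(o2+d2*t[1]).round(4)
print(tri(C,(325.8,229.8),S,(368.2,222.3)))
```

```text
0.06 wrist rear top [0.5812 0.0093 0.06  ] scene rear L/R [ 0.5887 -0.0021  0.06  ] [0.5885 0.0198 0.06  ] side rear [0.5849 0.0198 0.06  ]
0.064 wrist rear top [0.5796 0.0093 0.064 ] scene rear L/R [ 0.5923 -0.0041  0.064 ] [0.5921 0.0176 0.064 ] side rear [0.584  0.0151 0.064 ]
0.068 wrist rear top [0.5781 0.0094 0.068 ] scene rear L/R [ 0.5959 -0.0062  0.068 ] [0.5957 0.0155 0.068 ] side rear [0.5832 0.0105 0.068 ]
0.064 scene steel [ 0.6291 -0.0035  0.064 ] [0.6291 0.0161 0.064 ] side steel [0.6279 0.0152 0.064 ]
0.067 scene steel [ 0.6316 -0.005   0.067 ] [0.6316 0.0145 0.067 ] side steel [0.6271 0.0117 0.067 ]
0.07 scene steel [ 0.6341 -0.0066  0.07  ] [0.6342 0.0129 0.07  ] side steel [0.6264 0.0083 0.07  ]
0.042 wrist rear bottom [0.5822 0.0092 0.042 ]
0.046 wrist rear bottom [0.5807 0.0093 0.046 ]
0.05 wrist rear bottom [0.5793 0.0093 0.05  ]
(array([0.5832, 0.0092, 0.0547]), array([0.5842, 0.0115, 0.055 ]))
```

The handle's rear has drooped about 11 mm, which fits the clearance of the throat. Its rear edge measures at x ≈ 0.582–0.587 (home would be 0.585). I will press gently on the rear end with shut fingers to make sure the shoulder is seated.

Run:
```python
from h import *
plan([.545,.009,.054],88.84,5,-1)
```

```text
yaw 88.77 tilt corr [0.86 0.11 0.  ] P [0.5543 0.0101 0.1728] d [-0.0093 -0.0011 -0.1188] dyaw 0.07
-1.0,-0.0003,-0.0019,0.0238 , 0.86,0.11,-0.01
-1.0,-0.0003,-0.0019,0.0238 , 0.0,0.0,-0.01
-1.0,-0.0003,-0.0019,0.0238 , 0.0,0.0,-0.01
-1.0,-0.0003,-0.0019,0.0238 , 0.0,0.0,-0.01
-1.0,-0.0003,-0.0019,0.0238 , 0.0,0.0,-0.01
```

>>> {"api": "carry_out", "payload": {
  "moves": [-1, 0, -0.012, 0.015, 0.8, 0.1, 0, -1, 0, -0.002, 0.024, 0, 0, 0, -1, 0, 0, 0.028, 0, 0, 0, -1, 0, 0, 0.028, 0, 0, 0, -1, 0, 0, 0.018, 0, 0, 0]
}}

```text
clock: 19.6
tcp_pos: [0.5472, 0.0096, 0.0569]
orientation: [0.003, 0.715, 0.699, 0.002]
wrist_force: [-0.2, -0.8, 0.2]
finger_gap: 0.0
```

Run:
```python
from h import *
stt();plan([.568,.0085,.054],88.84,3,-1)
```

```text
t 19.6 P [0.5472 0.0096 0.0569] yaw 88.76 z [ 0.007 -0.001 -1.   ] F [-0.2 -0.8  0.2] gap 0.0 j [-0.13  0.38 -0.34  0.85  0.   -0.11]
yaw 88.76 tilt corr [0.38 0.03 0.  ] P [0.5472 0.0096 0.0569] d [ 0.0208 -0.0011 -0.0029] dyaw 0.08
-1.0,-0.0002,0.0069,0.001 , 0.38,0.03,-0.03
-1.0,-0.0002,0.0069,0.001 , 0.0,0.0,-0.03
-1.0,-0.0002,0.0069,0.001 , 0.0,0.0,-0.03
```

>>> {"api": "carry_out", "payload": {
  "moves": [-1, 0, 0.007, 0.002, 0.3, 0, 0, -1, 0, 0.006, 0, 0, 0, 0, -1, 0, 0.003, 0, 0, 0, 0, -1, 0, 0.002, 0, 0, 0, 0, -1, 0, 0.002, 0, 0, 0, 0]
}}

```text
clock: 20.23
tcp_pos: [0.571, 0.0089, 0.0552]
orientation: [0.001, 0.715, 0.699, 0.0]
wrist_force: [-0.3, -0.3, 0.6]
finger_gap: -0.0
```

Run:
```python
from h import *
stt()
```

```text
t 20.23 P [0.571  0.0089 0.0552] yaw 88.76 z [ 0.002 -0.001 -1.   ] F [-0.3 -0.3  0.6] gap -0.0 j [-0.12  0.43 -0.27  0.87 -0.   -0.1 ]
```

>>> {"api": "carry_out", "payload": {
  "moves": [-1, 0, 0.001, 0, 0, 0, 0, -1, 0, 0.0015, 0, 0, 0, 0, -1, 0, 0.0015, 0, 0, 0, 0, -1, 0, 0.0015, 0, 0, 0, 0, -1, 0, 0.0015, 0, 0, 0, 0]
}}

```text
clock: 20.85
tcp_pos: [0.5718, 0.0093, 0.0539]
orientation: [-0.003, 0.715, 0.699, -0.004]
wrist_force: [-6.6, -0.1, 2.3]
finger_gap: -0.0001
```

Run:
```python
from h import *
stt()
```

```text
t 20.85 P [0.5718 0.0093 0.0539] yaw 88.77 z [-0.01 -0.   -1.  ] F [-6.6 -0.1  2.3] gap -0.0001 j [-0.12  0.44 -0.26  0.89 -0.   -0.1 ]
```

>>> {"api": "carry_out", "payload": {
  "moves": [-1, 0, 0.003, 0, -0.4, 0, 0, -1, 0, 0.004, 0, -0.4, 0, 0, -1, 0, 0.005, 0, -0.4, 0, 0, -1, 0, 0.005, 0, -0.3, 0, 0, -1, 0, 0.005, 0, -0.3, 0, 0]
}}

```text
clock: 21.48
tcp_pos: [0.5721, 0.0098, 0.0502]
orientation: [-0.006, 0.715, 0.699, -0.007]
wrist_force: [-15.1, -0.4, 11.9]
finger_gap: 0.0
```

Run:
```python
from h import *
stt()
```

```text
t 21.48 P [0.5721 0.0098 0.0502] yaw 88.75 z [-0.019 -0.001 -1.   ] F [-15.1  -0.4  11.9] gap 0.0 j [-0.12  0.45 -0.25  0.89 -0.   -0.1 ]
```

It is firmly stopped: no motion at 15 N. I back off.

>>> {"api": "carry_out", "payload": {
  "moves": [-1, 0, -0.006, 0, 0.5, 0, 0, -1, 0, -0.015, 0, 0.5, 0, 0, -1, 0, -0.015, -0.02, 0, 0, 0, -1, 0, -0.01, -0.04, 0, 0, 0, -1, 0, 0, -0.04, 0, 0, 0]
}}

```text
clock: 22.1
tcp_pos: [0.5271, 0.0111, 0.1514]
orientation: [-0.013, 0.715, 0.699, -0.014]
wrist_force: [1.2, -0.5, 0.2]
finger_gap: -0.0002
```

>>> {"api": "carry_out", "payload": {
  "moves": [-1, 0, -0.01, -0.04, 0, 0, 0, -1, 0, -0.01, -0.02, 0, 0, 0, -1, 0, 0, 0, 0, 0, 0, -1, 0, 0, 0, 0, 0, 0, -1, 0, 0, 0, 0, 0, 0]
}}

```text
clock: 22.72
tcp_pos: [0.5112, 0.0113, 0.2163]
orientation: [-0.01, 0.715, 0.699, -0.01]
wrist_force: [-0.3, 0.6, 0.1]
finger_gap: 0.0003
```

Run:
```python
from h import *
s=stt();im2,D=shot("side","d10.png");w,C=shot("wrist","w10.png");im,S=shot("scene","s10.png")
c=cv2.resize(im[205:255,350:410,::-1],(360,300),interpolation=cv2.INTER_CUBIC);b=cv2.resize(im2[140:240,280:400,::-1],(360,300),interpolation=cv2.INTER_CUBIC)
cv2.imwrite("pics/m10.png",np.vstack([np.hstack([b,c]),cv2.resize(w[:,:,::-1],(720,450))[:300]]))
for z in(.055,.06,.065):print(z,proj(C,(.586,.0085,z)).round(1))
```

```text
t 22.73 P [0.5112 0.0113 0.2163] yaw 88.74 z [-0.028 -0.001 -1.   ] F [-0.3  0.6  0.1] gap 0.0003 j [-0.13  0.22 -0.14  1.24 -0.   -0.11]
0.055 [[324.8 266.9]]
0.06 [[324.8 269.1]]
0.065 [[324.8 271.5]]
```

View pics/m10.png

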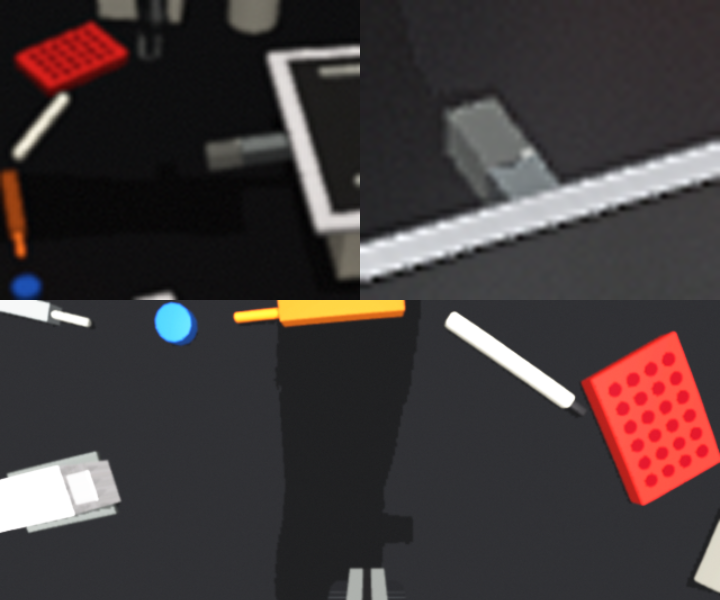

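The last view shows the rod still in the hole, the bystanders unmoved and the gripper clear. Handing in.

Run:
```python
from workcell import env
print(env.hand_in())
```

```text
the job is handed in; nothing more can be done
None
```

The job is handed in with the shaker locked: the lock rod's pin sits in the hole and the gripper is clear of everything. It took about 23 s of the 61 s allowed.

**What I did**
- I drew the rod out of the sleeve, laid it flat on the bench, let go, and took it again about 88 mm behind the shoulder.
- I slid the pin along the strip from its left end. It fell into the hole at about y = 0.008, some 33 mm to the left of lock_face as I had measured it.
- I pushed it in until it stopped, let go, and pressed once more on the rear end with the fingers shut.

**Last checks**
- **Depth:** the tool moved 49.6 mm from first touching the strip to the stop, against 50 mm for the pin. The rod had not slipped in the grip.
- **Stop:** pressing the rear end with 15 N did not move it. The wrist readings I took never passed about 20 N.
- **Bystanders:** those in the last pictures look unmoved, but I judged this by eye and took no measurements.

**What did not agree fully**
- **Droop:** after I let go, the rear of the handle dropped about 11 mm, roughly 5°. The loose fit of the hole would explain about that much, but it means the shoulder probably meets the strip mainly at its lower edge.
- **Camera positions:** the pictures put the rear end at x = 0.58 to 0.59, where 0.585 is fully home. That spread of a few millimetres is too coarse to prove the seating, so I relied on the measured travel and the hard stop.

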